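Open the child-resistant sanitiser bottle

TASK

Open the sanitiser bottle on the kitchen bench: press its red child-resistant cap down until you feel it bottom, keep it pressed while you turn it anticlockwise to unlatch it, and do not force it. Lift the cap off and set it down, not dropped, the right way up, flat in the shallow metal tray, then let go, leaving the milk, butter and measuring cup alone.

Things in the scene. Friction and masses are not known exactly. Their poses are not given: they have to be found in the camera images.
- bottle: Blue sanitiser bottle, 86 mm across, clamped in a dark steel bench holder (fixed). Foot 100 mm across, shoulder ends 136 mm above the origin. Origin on its axis near the bench, z up along the axis; height above the bench varies by 15 mm. It cannot move.
- cap: Loose red push-and-turn cap, 80 g or so: round skirt 60 mm across, 38 mm high, with a flat-sided wing on top to grip and turn. Origin at the centre of the skirt's underside, z up, x along the wing. At the start latched 163 mm above the bottle's origin, x along the bottle's x. About 2.5 mm sideways play on the neck.
- wing (a point): Middle of the cap's wing, on the cap's axis, 50 mm above its underside. The wing is 50 mm long along the cap's x, 16 mm thick along its y, and stands from 38 to 64 mm above the underside; its sides are flat and upright, the cap's flat top lies around its foot.
- neck (a point): Top centre of the bottle's white neck, hidden under the cap, 175 mm above the bottle's origin. A soft spring in the neck pushes the cap up: 4 N when latched plus 0.3 N per mm pressed. A hard seat stops the press 4 to 18 mm down: this depth is hidden and differs every time, so creep down and feel for it (5 to 9.4 N of spring just before it, then rigid).
- latch (a point): Latch, on the axis 163 mm above the bottle's origin. Its teeth clear only in the last 1.5 mm above the seat. Held there (12 to 15 N) the cap turns anticlockwise seen from above: free after 55 deg, best 75, next stop 115; 5 deg play when latched. Free, it springs up 4 mm and lifts straight off without turning back. Over 22 N between cap and bottle breaks it.
- tray: Shallow square aluminium tray, fixed, 150 x 150 mm outside, rim 15 mm high, walls 4 mm, floor 4 mm thick. Origin at the centre of its underside, on the bench.
- milk: White milk bottle with a blue cap, 84 mm across, 200 mm high, loose bystander; origin at the centre of its underside.
- butter: Yellow butter packet 90 x 45 x 40 mm, loose bystander; origin at the centre of its underside, long side along x.
- cup: Small dark steel measuring cup, 70 mm across, 50 mm high, loose bystander; origin at the centre of its underside.
There are look-alikes about, which are no part of the job. Leave any green or turquoise look-alike of the cap alone.

How it is judged:
On the way, in this order (a step that is already met when the one before it is completed fails the run):
1. the cap is turned free while still on the neck (angle between the x axis of cap and the x axis of bottle, either way round above 0.75 rad and horizontal distance between cap and bottle below 0.008 m and z of cap in the frame of bottle below 0.175 m), for 0.05 s.
2. the cap is lifted clear of the neck (z of cap in the frame of bottle above 0.19 m), for 0.1 s.
At the end, for the whole second after the job is handed in: The cap stands right way up (within 0.1 rad) flat on the tray's floor (underside less than 8 mm above the tray's underside, within 57 mm of its centre), at rest and let go (horizontal distance between cap and tray below 0.057 m and z of cap in the frame of tray below 0.008 m and angle between cap's own z axis and vertical below 0.1 rad and linear speed of cap below 0.02 m/s and contact force between cap and the fingers below 0.2 N); the robot touches nothing.
It fails at once if the cap is forced: more than 22 N between cap and bottle (contact force between cap and bottle above 22 N).
It fails at once if the cap is dropped (falling free, out of the fingers, at over 0.6 m/s) (linear speed of cap above 0.6 m/s and contact force between cap and the fingers below 0.1 N).
It fails at once if milk, butter or measuring cup moved more than 20 mm (distance of any of milk, butter, cup from where it was at the start of the episode above 0.02 m).
It also fails if it takes over 72 s, if anything falls off the work surface, if the arm or the gripper's body presses on something with over 40 N, if the wrist force passes 120 N, or if a joint passes its speed limit or range.

ROBOT

A 6-joint arm with a two-finger parallel gripper is mounted at the origin on the work surface. World frame = base frame: x ahead of the robot, y to its left, z up, the work surface at z = 0. Lengths are in m, angles in rad, forces in N, time in s.
With the tool pointing down it reaches from about 0.375 to 0.975 m from the base axis. Payload 3.8 kg.
Tool frame: the origin (TCP) lies midway between the tips of the shut fingers; the grasp point (between the pads) lies 19 mm behind it; z points along the fingers, y is the direction in which the jaws open and shut (so a half turn about z gives the same grasp; the last joint's range is limited). The gripper opens to 85 mm and grips with 20 to 120 N. Pads are 22 mm wide; open, the fingers measure 114 mm over their backs; the gripper's body (76 mm by 85 mm) begins 54 mm behind the grasp point. The pads swing forward as they close: fully open they stand 13 mm farther back than shut.
Start: joints at [1.181, 0.264, 1.604, -0, 1.274, -0.037], TCP at [0.233, 0.633, 0.209] pointing down, gripper open.
Joint ranges: [-2.63, 2.63], [-0.94, 2.18], [0.31, 2.57], [-1.31, 4.45], [0, 2.66], [-2.55, 2.55]. Speed limits (rad/s): [2.57, 2.57, 3.14, 3.14, 3.14, 3.14].

INTERFACE

Orientations are given as a rotation vector (axis times angle).
In Python, from workcell import bot gives the robot as it stands. The module is installed in compiled form; this text tells all that it offers.
- The arm moves only by the tool move_arm, never from a script. Its argument "steps" is a list of rows, each a list of 5 numbers: the shift along the tool's x, y, z in mm, then the turn about the tool's z in degrees, then the opening in per cent of the stroke, from 0 (shut) to 100 (fully open). In form: [[tx, ty, tz, turn, claw], ...]. A call has 1 to 20 rows; each row is the pose to reach, as a shift and turn from the pose commanded when the call began, along the tool's axes at that moment; what a row does not reach only later rows make up. A row lasts 1/10 s, in which the tool goes at most 50 mm and 8.59 degrees, less where a joint would pass 70% of its speed; a pose out of reach is approached as far as the arm can. A call with a gripper value outside its range is refused whole. The fingers move at their own pace and stop on an object; "newtons" is the grip in N (left out, the last holds). Time passes only in rows, so rows that repeat a pose let the fingers close. It gives the time, the measured TCP pose, the force and the opening at its end, in the units of the state.
- bot.read_state(): the state, without advancing time (a new reading comes with each control period).
- bot.read_camera(name): name is "scene" or "top"; returns a dict with "pixels" (400x640x3 uint8, red, green, blue), "depth" (400x640 float32, m along the optical axis (not along the pixel's ray), 0 where there is no reading), "fovy" (degrees; the focal length in pixels is half the picture's height over the tangent of half this angle, whatever the lens; pixels are square), "cx", "cy" (the principal point, pixels), "xyz" and "attitude" of the camera in the world. Camera axes: x right, y up, looking along -z (the intrinsics and any distortion apply to the point x, -y, -z); pixel columns grow to the right and rows downward; lengths in m; the calibration is good to about 2 mm. A picture is of the moment at which its call begins.
- bot.finish_job(): hands the job in, once; it reports no verdict.
The state is a dict: "time": time; "q": joint angles; "joint_vel": joint speeds; "joint_torque": joint torques, N m; "tool_pos": TCP position; "tcp_rot": TCP orientation; "wrist_force": force on the tool from outside, world axes, zero at the start; "torque": the same for the moment, N m; "width": opening from 0.0 (shut) to 1.0 (fully open).
Only numpy, scipy, OpenCV 4.12 (cv2) and the standard library are available. Lean on these libraries where they do the work, as an engineer would, in place of code of your own. Each camera call takes 0.05 s, during which the arm holds its last target.

## Working session

There is one attempt and no reset: what is moved stays moved. The work goes in short steps, Python scripts to look and compute and a tool call to move; the robot and the scene stay as the last step left them, time stands still between calls to the robot, and variables do not carry over. Pictures are saved under pics/ and viewed, and the job is handed in when it is done.

Besides the shell and the picture viewer there is one more tool, called after "Emit:" by a JSON object that holds its "op" and its "data", one argument or row to a line. move_arm: Moves the arm, as the interface text tells. Its arguments: {"type":"object","properties":{"steps":{"type":"array","items":{"type":"array","items":{"type":"number"}}},"newtons":{"type":"number"}},"required":["steps"]}

```bash
mkdir -p pics
cat > h.py <<'E'
import numpy as np, cv2, pickle
from workcell import bot
def snap(n,tag):
    c=bot.read_camera(n); pickle.dump(c,open(f'{tag}.pkl','wb'))
    cv2.imwrite(f'pics/{tag}.png',c['pixels'][:,:,::-1]); return c
E
python3 - <<'E'
from h import *
for n in('scene','top'):
    c=snap(n,n+'0'); print({k:v for k,v in c.items() if k not in('pixels','depth')})
print(bot.read_state())
E
```

```text
{'fovy': 47.855788635358564, 'cx': 322.92134213558427, 'cy': 199.19510663209817, 'xyz': array([ 1.17355763, -0.07408771,  0.96998247]), 'attitude': array([0.51046316, 0.45163874, 1.35864548])}
{'fovy': 43.956057504783, 'cx': 320.3034153665399, 'cy': 193.7918226632853, 'xyz': array([0.45422162, 0.01047781, 1.38479709]), 'attitude': array([ 0.07335603, -0.06498214, -1.56038662])}
{'time': 0.1, 'q': array([ 1.18110756e+00,  2.64669965e-01,  1.60527399e+00,  6.74464333e-06,
        1.27371556e+00, -3.68946309e-02]), 'joint_vel': array([-0.00098637, -0.00153569, -0.00346564,  0.00047801,  0.00108935,
        0.0028343 ]), 'joint_torque': array([ 1.51896129e-03, -5.16700244e+01, -3.68596745e+01, -9.18831552e-05,
        6.22410531e-03, -4.85389921e-05]), 'tool_pos': array([0.23294564, 0.63275372, 0.20757214]), 'tcp_rot': array([-0.5512232 , -3.09240343,  0.00317046]), 'wrist_force': array([-0.78321293,  0.3471793 , -0.32392364]), 'torque': array([-0.02674733,  0.00699278,  0.01479801]), 'width': 1.004260926975327}
```

View pics/scene0.png

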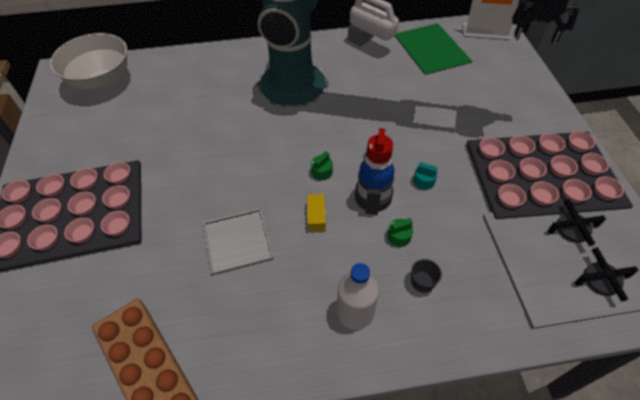

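View pics/top0.png

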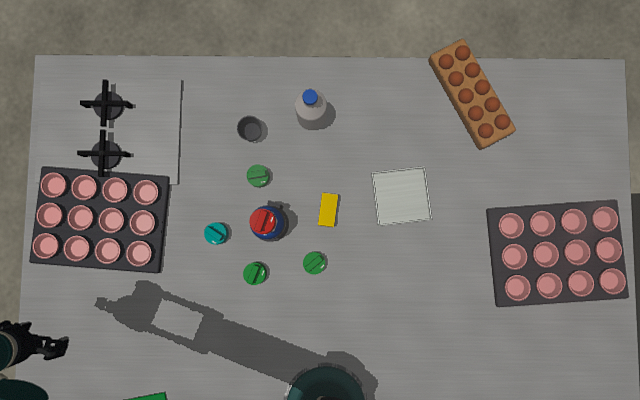

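The red cap on the blue bottle is at top (265,222) and scene (380,148). Look-alikes: greens at top (258,176), (255,273) and (315,263), turquoise at (217,233). The tray is at top (402,196), with butter, milk and cup near (328,210), (311,105) and (251,128). Next I measure them and take a close crop.

```bash
cat >> h.py <<'E'
from scipy.spatial.transform import Rotation as R
def world(c,us,vs,d=None):
    f=200/np.tan(np.radians(c['fovy']/2)); us=np.asarray(us,float);vs=np.asarray(vs,float)
    if d is None: d=c['depth'][vs.astype(int),us.astype(int)]
    p=np.stack([(us-c['cx'])/f*d,-(vs-c['cy'])/f*d,-d],-1)
    return R.from_rotvec(c['attitude']).apply(p)+c['xyz']
def onplane(c,us,vs,z):
    a=world(c,us,vs,np.ones(len(us))); r=a-c['xyz']
    return c['xyz']+r*((z-c['xyz'][2])/r[:,2])[:,None]
def hsv(c): return cv2.cvtColor(c['pixels'],cv2.COLOR_RGB2HSV)
def cloud(c,m):
    v,u=np.nonzero(m&(c['depth']>0)); return world(c,u,v)
E
cat > m.py <<'E'
from h import *
for n in('scene','top'):
    c=pickle.load(open(n+'0.pkl','rb')); H=hsv(c)
    u0,v0=(265,222) if n=='top' else (380,148)
    m=(((H[...,0]<8)|(H[...,0]>172))&(H[...,1]>150)&(H[...,2]>60)); 
    yy,xx=np.mgrid[:400,:640]; m&=(abs(xx-u0)<40)&(abs(yy-v0)<40)
    P=cloud(c,m); print(n,m.sum(),'z pct',np.percentile(P[:,2],[1,10,25,50,75,90,99]).round(4))
    z=P[:,2]; top=np.percentile(z,98)
    W=P[z>top-0.008]; print('wing',len(W),W.mean(0),W.min(0),W.max(0))
    print(cv2.minAreaRect((W[:,:2]*1000).astype(np.float32)))
    T=P[(z<top-0.018)&(z>top-.034)]; print('captop',len(T),cv2.minEnclosingCircle((T[:,:2]*1000).astype(np.float32)), np.median(T[:,2]))
    # table
    g=world(c,[350,200],[300,320]); print('table',g[:,2])
    x=c['pixels'][v0-50:v0+50,u0-60:u0+60,::-1]; cv2.imwrite(f'pics/crop_{n}.png',cv2.resize(x,None,fx=6,fy=6,interpolation=cv2.INTER_CUBIC))
c=pickle.load(open('top0.pkl','rb'))
def obj(nm,u,v,r):
    yy,xx=np.mgrid[:400,:640]; P=cloud(c,(abs(xx-u)<r)&(abs(yy-v)<r)); Q=P[P[:,2]>0.01]; print(nm,Q.min(0).round(3),Q.max(0).round(3))
obj('butter',328,210,24);obj('milk',311,107,26);obj('cup',251,128,20);obj('tray',402,196,40)
obj('g1',258,176,16);obj('g2',255,273,16);obj('g3',315,263,16);obj('t',217,233,14)
g=cv2.cvtColor(c['pixels'],cv2.COLOR_RGB2GRAY)
print('tray corners z.015',onplane(c,[372,426,431,378],[172,167,220,225],.015).round(3))
P=world(c,[402,390,415],[196,190,205]);print('floor',P.round(4))
E
python3 m.py
```

```text
scene 602 z pct [0.1763 0.1876 0.2016 0.209  0.2131 0.2347 0.2367]
wing 119 [0.49772555 0.15549641 0.2345029 ] [0.4721564  0.14189209 0.22901567] [0.51872686 0.16940061 0.23779631]
((494.4649963378906, 156.2830810546875), (15.751195907592773, 48.33457946777344), 71.7344741821289)
captop 304 ((493.6256103515625, 157.5126495361328), 31.189638137817383) 0.2091218773191001
table [0.13306925 0.00114123]
top 464 z pct [0.1877 0.2035 0.2054 0.2079 0.2306 0.2332 0.2362]
wing 143 [0.4929     0.15611352 0.23231019] [0.46813511 0.14271976 0.22805704] [0.51715675 0.17035188 0.24045332]
((493.12542724609375, 156.1803741455078), (15.800204277038574, 49.15845489501953), 72.09811401367188)
captop 301 ((492.73138427734375, 155.6925811767578), 29.919797897338867) 0.20655035453851123
table [-0.00195645  0.00050628]
butter [ 0.486 -0.028  0.01 ] [0.579 0.041 0.048]
milk [0.757 0.004 0.011] [0.838 0.086 0.205]
cup [0.719 0.182 0.01 ] [0.788 0.248 0.055]
tray [ 0.49  -0.312  0.01 ] [ 0.656 -0.125  0.022]
g1 [0.594 0.161 0.011] [0.655 0.22  0.069]
g2 [0.328 0.165 0.01 ] [0.387 0.225 0.07 ]
g3 [0.359 0.006 0.011] [0.416 0.063 0.07 ]
t [0.434 0.273 0.01 ] [0.494 0.333 0.072]
tray corners z.015 [[ 0.638 -0.125  0.015]
 [ 0.653 -0.275  0.015]
 [ 0.505 -0.288  0.015]
 [ 0.49  -0.142  0.015]]
floor [[ 0.572  -0.2096  0.0056]
 [ 0.5884 -0.176   0.0068]
 [ 0.5474 -0.2462  0.0025]]
```

View pics/crop_top.png

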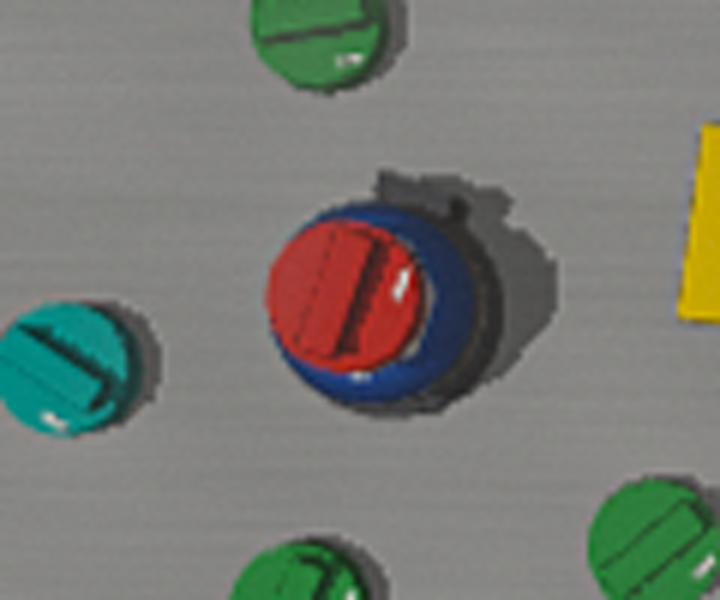

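Run:
```python
from h import *
s=bot.read_state(); print(R.from_rotvec(s['tcp_rot']).as_matrix().round(4))
c=pickle.load(open('top0.pkl','rb')); H=hsv(c)
yy,xx=np.mgrid[:400,:640]
P=cloud(c,(abs(xx-265)<40)&(abs(yy-222)<40))
r=np.hypot(P[:,0]-.493,P[:,1]-.156)
for a,b in((.03,.036),(.036,.044),(.044,.05),(.05,.06)):
    z=P[(r>a)&(r<b),2]; print(a,b,np.percentile(z,[10,50,90]).round(3))
```

```text
[[-9.384e-01  3.455e-01 -8.000e-04]
 [ 3.455e-01  9.384e-01 -1.900e-03]
 [ 1.000e-04 -2.100e-03 -1.000e+00]]
0.03 0.036 [0.129 0.134 0.186]
0.036 0.044 [0.086 0.119 0.127]
0.044 0.05 [0.021 0.035 0.092]
0.05 0.06 [-0.004  0.001  0.087]
```

The crop shows the red cap with its wing running lower-left to upper-right, about -18° in the world. Its centre is about (0.4935, 0.156), wing top about 0.233 and flat top about 0.207. These match the given sizes with the bottle origin at z ≈ 6 mm. The jaw axis is already within about 2° of the wing normal. I'll go above it.

Emit:
{"op": "move_arm", "data": {
  "steps": [
    [0,0,-45,0,50],
    [0,0,-90,0,50],
    [-40,-35,-92,-2,50],
    [-80,-70,-92,-2,50],
    [-120,-105,-92,-2,50],
    [-155,-135,-92,-2,50],
    [-190,-166,-92,-2,50],
    [-225,-196,-92,-2,50],
    [-260,-227,-92,-2,50],
    [-295,-258,-92,-2,50],
    [-330,-288,-92,-2,50],
    [-365,-319,-92,-2,50],
    [-395,-345,-92,-2,50],
    [-409,-357,-92,-2,50],
    [-409,-357,-92,-2,50],
    [-409,-357,-92,-2,50],
    [-409,-357,-92,-2,50]
  ],
  "newtons": 60
}}

```text
time: 1.8
tool_pos: [0.4931, 0.1579, 0.3005]
tcp_rot: [-0.496, -3.101, -0.0]
wrist_force: [0.2, 0.1, 2.3]
width: 0.502
```

```bash
cat > st.py <<'E'
from h import *
s=bot.read_state(); M=R.from_rotvec(s['tcp_rot']).as_matrix()
print('t',s['time'],'p',s['tool_pos'].round(4),'yawy',np.degrees(np.arctan2(M[1,1],M[0,1])).round(2),'tilt',M[:,2].round(4),'F',s['wrist_force'].round(2),'T',s['torque'].round(2),'w',round(s['width'],3),'q',s['q'].round(3))
E
python3 st.py
python3 - <<'E'
from h import *
c=snap('top','top1'); cv2.imwrite('pics/top1c.png',cv2.resize(c['pixels'][160:290,180:350,::-1],None,fx=4,fy=4))
c=snap('scene','scene1'); cv2.imwrite('pics/scene1c.png',cv2.resize(c['pixels'][50:220,280:480,::-1],None,fx=3,fy=3))
E
```

```text
t 1.8 p [0.4931 0.1579 0.3005] yawy 71.84 tilt [-7.e-04  3.e-04 -1.e+00] F [0.15 0.12 2.31] T [-0.02  0.    0.02] w 0.502 q [ 2.610e-01 -8.100e-02  1.811e+00  1.000e-03  1.412e+00 -9.920e-01]
```

View pics/scene1c.png

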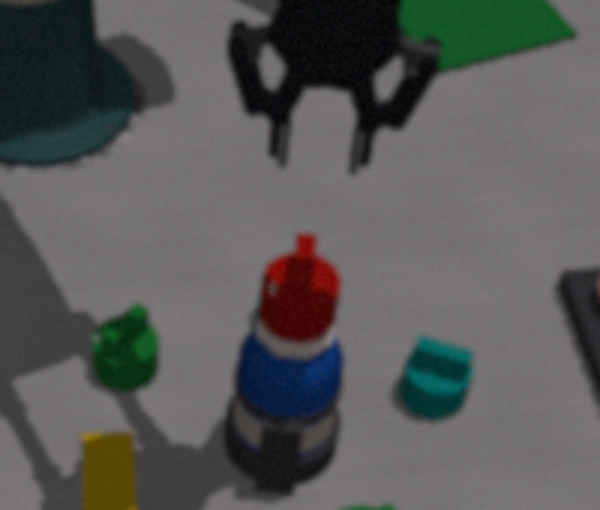

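The jaws at crop (280–360,160) straddle the red wing at (305,245). I'll correct 1.5 mm, go down and close.

Emit:
{"op": "move_arm", "data": {
  "steps": [
    [-1,-1.5,20,0,50],
    [-1,-1.5,40,0,50],
    [-1,-1.5,60,0,50],
    [-1,-1.5,72,0,50],
    [-1,-1.5,80,0,50],
    [-1,-1.5,85,0,50],
    [-1,-1.5,87,0,50],
    [-1,-1.5,87,0,50],
    [-1,-1.5,87,0,50]
  ]
}}

```text
time: 2.8
tool_pos: [0.4947, 0.1555, 0.2146]
tcp_rot: [0.497, 3.101, 0.001]
wrist_force: [-0.5, -0.4, -0.9]
width: 0.499
```

```bash
python3 st.py
```

```text
t 2.8 p [0.4947 0.1555 0.2146] yawy 71.78 tilt [ 1.4e-03  4.0e-04 -1.0e+00] F [-0.52 -0.37 -0.89] T [-0.05  0.    0.03] w 0.499 q [ 0.256 -0.039  1.928  0.     1.251 -0.996]
```

Emit:
{"op": "move_arm", "data": {
  "steps": [
    [0.5,0,1,0,35],
    [0.5,0,1,0,25],
    [0.5,0,1,0,20],
    [0.5,0,1,0,10],
    [0.5,0,1,0,0],
    [0.5,0,1,0,0],
    [0.5,0,1,0,0],
    [0.5,0,1,0,0]
  ],
  "newtons": 50
}}

```text
time: 3.6
tool_pos: [0.4937, 0.1555, 0.2127]
tcp_rot: [-0.497, -3.102, 0.0]
wrist_force: [0.0, -0.2, 0.9]
width: -0.001
```

```bash
python3 st.py;  python3 - <<'E'
from h import *
c=snap('scene','scene2'); cv2.imwrite('pics/scene2c.png',cv2.resize(c['pixels'][80:200,310:450,::-1],None,fx=5,fy=5))
E
python3 st.py
```

```text
t 3.6 p [0.4937 0.1555 0.2127] yawy 71.78 tilt [-1.e-04 -0.e+00 -1.e+00] F [ 0.01 -0.21  0.9 ] T [ 0.03 -0.04 -0.04] w -0.001 q [ 0.257 -0.038  1.931  0.     1.249 -0.996]
t 3.65 p [0.4937 0.1555 0.2128] yawy 71.79 tilt [ 1.e-04  0.e+00 -1.e+00] F [ 0.09 -0.13  0.1 ] T [-0.03  0.05 -0.01] w -0.0 q [ 0.257 -0.038  1.931 -0.     1.249 -0.996]
```

View pics/scene2c.png

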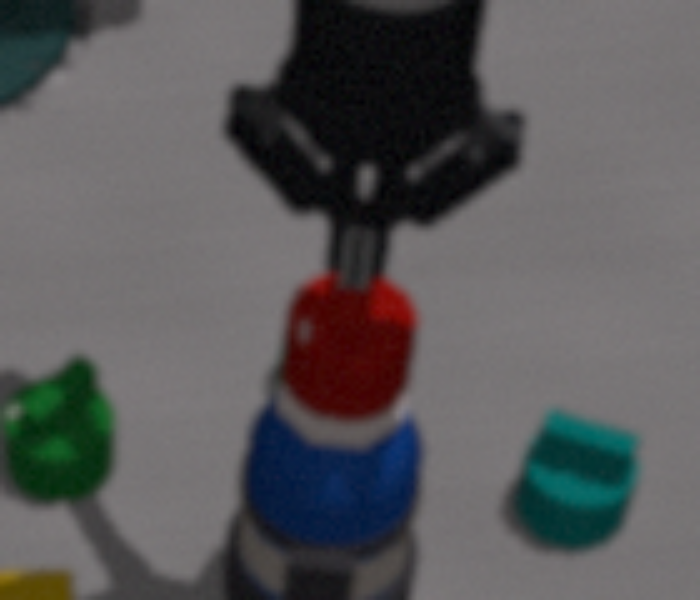

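The opening reads 0, so I can't assume the wing is held. In the picture the wing is hidden behind the fingers at crop (355,260). Checking more closely.

```bash
python3 - <<'E'
from h import *
c=snap('top','top2'); a=c['pixels'][180:260,220:310,::-1]
b=pickle.load(open('scene2.pkl','rb'))['pixels'][100:180,335:425,::-1]
d=pickle.load(open('scene0.pkl','rb'))['pixels'][100:180,335:425,::-1]
x=np.hstack([cv2.resize(i,(266,240),interpolation=cv2.INTER_CUBIC) for i in(a,b,d)])
x=(255*(x/255.)**0.5).astype(np.uint8)
cv2.imwrite('pics/cmp2.png',x)
c=pickle.load(open('scene2.pkl','rb')); 
H=hsv(c);m=(((H[...,0]<8)|(H[...,0]>172))&(H[...,1]>150)&(H[...,2]>60));yy,xx=np.mgrid[:400,:640]; m&=(abs(xx-380)<40)&(abs(yy-148)<40)
P=cloud(c,m); print(np.percentile(P[:,2],[1,25,50,75,95,99]),P[P[:,2]>.215])
T=P[(P[:,2]>.195)&(P[:,2]<.213)];print(cv2.minEnclosingCircle((T[:,:2]*1000).astype(np.float32)))
E
python3 st.py
```

```text
[0.1773537  0.1985329  0.20863149 0.21069451 0.2351356  0.2372707 ] [[0.4955222  0.14478706 0.2449428 ]
 [0.50401239 0.16292605 0.24726076]
 [0.5022864  0.14543894 0.24541611]
 [0.49569277 0.1638679  0.23544631]
 [0.49954682 0.14661579 0.23923916]
 [0.49766832 0.16349998 0.23433888]
 [0.49774209 0.14748991 0.23403699]
 [0.49661329 0.15018679 0.23239653]
 [0.49924321 0.15163565 0.23485199]
 [0.50053558 0.15352117 0.23585122]
 [0.4997791  0.15610018 0.23461546]
 [0.50086806 0.15804999 0.2353936 ]
 [0.50185234 0.1600312  0.23605827]
 [0.50073189 0.14679305 0.23404456]
 [0.50267989 0.14846572 0.23576497]
 [0.5014122  0.15120524 0.23396606]
 [0.50353938 0.1528063  0.23588473]
 [0.50414966 0.15491401 0.23614267]
 [0.50347604 0.15746359 0.23499267]
 [0.50133889 0.16053107 0.2322352 ]
 [0.50568525 0.14544972 0.23622111]
 [0.50419898 0.14825149 0.23417603]
 [0.50740951 0.1494896  0.23729464]
 [0.50801795 0.15159024 0.23755317]
 [0.50592025 0.1546161  0.23483223]
 [0.50559889 0.15704428 0.23406533]
 [0.50619987 0.15915477 0.23431433]
 [0.50789141 0.14500789 0.23539701]
 [0.50813434 0.14723382 
[... 1691 characters left out ...]
 0.22323651]
 [0.51544012 0.14220449 0.22119006]
 [0.51568167 0.14444668 0.22103743]
 [0.51388513 0.14737387 0.21856311]
 [0.51495298 0.14934451 0.21935062]
 [0.51556266 0.15146716 0.21961657]
 [0.51756446 0.15310585 0.22147131]
 [0.51753602 0.15544318 0.22101031]
 [0.51556388 0.14710916 0.217121  ]
 [0.5155481  0.14944798 0.21667152]
 [0.51740013 0.15114828 0.21836109]
 [0.51692946 0.15364349 0.21739049]
 [0.51773894 0.15569602 0.21788687]
 [0.51786708 0.1536373  0.21509535]]
((494.4258728027344, 157.45785522460938), 31.117677688598633)
t 3.7 p [0.4937 0.1555 0.2128] yawy 71.79 tilt [-0.  0. -1.] F [-0.92  0.73  0.92] T [-0.   -0.08  0.05] w 0.0 q [ 0.257 -0.038  1.931  0.     1.249 -0.996]
```

View pics/cmp2.png

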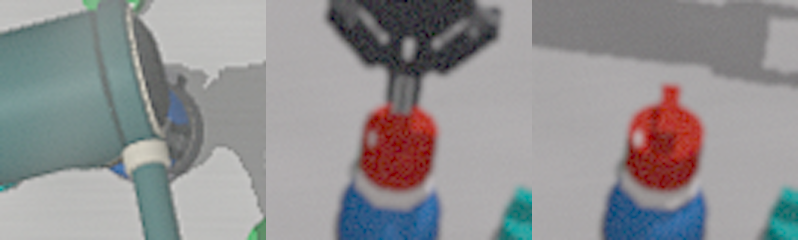

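Run:
```python
from h import *
c=pickle.load(open('scene2.pkl','rb'))
yy,xx=np.mgrid[:400,:640]
m=(xx>340)&(xx<420)&(yy>95)&(yy<160)
P=cloud(c,m); n=np.array([.309,.951]); w=np.array([.951,-.309])
for z0 in(.226,.232,.238,.244,.25,.256,.262,.27,.28):
    Q=P[(abs(P[:,2]-z0)<.003)&(np.hypot(P[:,0]-.4937,P[:,1]-.1555)<.06)]
    d=Q[:,:2]-[.4937,.1555]; a=d@n*1e3;b=d@w*1e3
    print(z0,len(Q),'across',np.percentile(a,[0,5,50,95,100]).round(1),'along',np.percentile(b,[0,5,50,95,100]).round(1)) if len(Q) else 0
b=c['pixels'][90:160,345:415,::-1]; b=(255*(cv2.resize(b,(560,560),interpolation=cv2.INTER_NEAREST)/255.)**.5).astype(np.uint8); cv2.imwrite('pics/z2.png',b)
```

```text
0.226 12 across [-6.7 -6.6 -1.9  5.8  7. ] along [20.3 20.7 23.4 24.6 25.1]
0.232 34 across [-7.  -6.2  2.2  8.4  8.8] along [-1.   3.3 18.3 23.8 24.3]
0.238 27 across [-6.6 -5.8  0.5  7.7  8.6] along [-0.7  3.4 15.  23.2 24.5]
0.244 12 across [-9.6 -8.4 -0.2  6.   8.1] along [ 5.   5.1 10.2 12.  12.5]
0.25 25 across [-12.3 -12.   -0.9  10.2  12.1] along [ 5.   6.   9.2 10.9 12.8]
0.256 23 across [-12.8 -12.3  -1.2  11.3  11.8] along [ 5.5  5.8  8.9 11.9 12.4]
0.262 23 across [-13.3 -12.8   0.1  10.9  11.2] along [ 5.1  5.3  8.4 12.2 12.5]
0.27 26 across [-13.8 -13.1  -1.1  11.7  12.4] along [-2.5  3.9  7.  12.1 12.9]
0.28 25 across [-21.2 -18.8  -2.3  14.7  17.5] along [-7.9  2.2 11.  13.5 14.1]
```

View pics/z2.png

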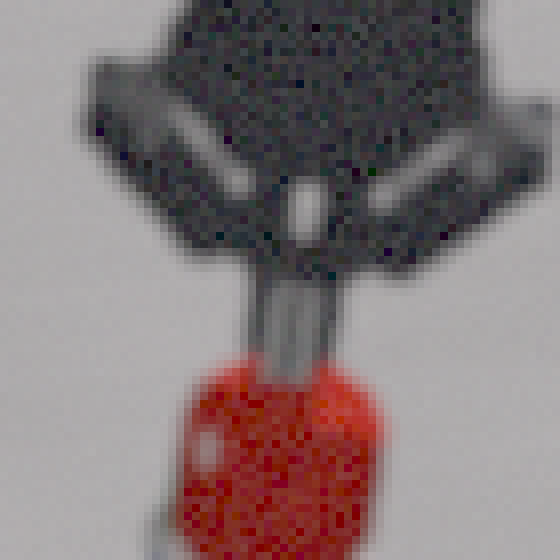

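The shut fingers are 24 mm wide in total and end at about z 0.24, above the wing top, yet the TCP reads 0.213. That disagrees, so I'm checking the tip height in the earlier picture (TCP 0.3005).

Run:
```python
from h import *
n=np.array([.309,.951]); w=np.array([.951,-.309])
for tag,ctr in(('scene1',(.4931,.1579)),('scene2',(.4937,.1555))):
    c=pickle.load(open(tag+'.pkl','rb')); H=hsv(c)
    yy,xx=np.mgrid[:400,:640]
    m=(xx>300)&(xx<460)&(yy<160)&~((H[...,1]>120)&((H[...,0]<8)|(H[...,0]>172)))
    P=cloud(c,m); P=P[(np.hypot(P[:,0]-ctr[0],P[:,1]-ctr[1])<.05)&(P[:,2]>.215)]
    print(tag,np.percentile(P[:,2],[0,1,2,5,10,50]).round(4))
    for z0 in np.arange(.2,.36,.008):
        Q=P[abs(P[:,2]-z0)<.004]
        if len(Q): d=Q[:,:2]-ctr; print(z0.round(3),len(Q),np.percentile(d@n*1e3,[0,100]).round(1),np.median(d@w*1e3).round(1))
```

```text
scene1 [0.2336 0.3399 0.348  0.3703 0.3839 0.488 ]
0.232 6 [-8.6 -6.6] -15.5
0.328 5 [-26.8  26.7] 9.7
0.336 31 [-33.6  33.4] 8.2
0.344 39 [-34.3  34.4] 9.1
0.352 47 [-34.9  34.1] 8.4
scene2 [0.2348 0.2585 0.2711 0.2917 0.308  0.4479]
0.232 1 [6.4 6.4] -1.0
0.24 2 [-0.4  2.1] 9.5
0.248 25 [-12.1  10. ] 9.8
0.256 28 [-12.8  12.1] 8.6
0.264 33 [-13.3  12.7] 8.7
0.272 39 [-14.   12.4] 7.8
0.28 39 [-21.2  19.3] 10.8
0.288 97 [-34.2  33.7] 10.7
0.296 148 [-41.1  39.2] 8.0
0.304 98 [-48.2  44.5] 11.3
0.312 115 [-48.3  47.8] 10.8
0.32 103 [-49.1  48.4] 11.6
0.328 124 [-48.   49.1] 10.3
0.336 147 [-48.9  48.4] 10.6
0.344 145 [-44.8  43.3] 11.4
0.352 62 [-41.8  40.6] 10.2
```

Both pictures put the real tips about 29 mm above the reported TCP (0.332 vs 0.3005 half open, 0.242 vs 0.213 shut), while xy agrees. So the fingers shut just above the wing and have touched nothing. I'll work relative to the camera: open, go down 26 mm while watching force, then close.

Emit:
{"op": "move_arm", "data": {
  "steps": [
    [0,0,-6,0,30],
    [0,0,-6,0,50],
    [0,0,-6,0,50],
    [0,0,2,0,50],
    [0,0,8,0,50],
    [0,0,13,0,50],
    [0,0,17,0,50],
    [0,0,20,0,50],
    [0,0,22,0,50],
    [0,0,24,0,50],
    [0,0,25,0,50],
    [0,0,25,0,50]
  ]
}}

```text
time: 4.9
tool_pos: [0.4937, 0.1555, 0.1878]
tcp_rot: [0.497, 3.102, 0.0]
wrist_force: [0.2, -0.4, -0.6]
width: 0.5
```

```bash
python3 st.py;  python3 - <<'E'
from h import *
c=snap('scene','scene3'); b=c['pixels'][90:160,345:415,::-1]; b=(255*(cv2.resize(b,(560,560),interpolation=cv2.INTER_NEAREST)/255.)**.5).astype(np.uint8); cv2.imwrite('pics/z3.png',b)
E
```

```text
t 4.9 p [0.4937 0.1555 0.1878] yawy 71.79 tilt [ 0.  0. -1.] F [ 0.23 -0.37 -0.64] T [-0.02  0.    0.01] w 0.5 q [ 0.257 -0.02   1.961 -0.     1.201 -0.996]
```

View pics/z3.png

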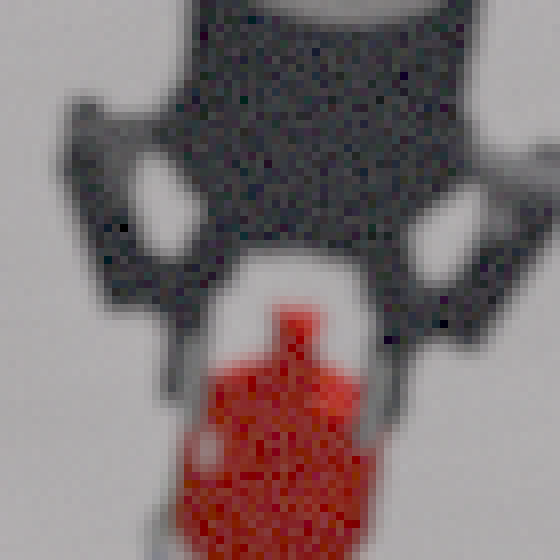

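The wing (295,330) now stands between the pads (180 and 375). Closing.

Emit:
{"op": "move_arm", "data": {
  "steps": [
    [0,0,0,0,35],
    [0,0,0,0,25],
    [0,0,0,0,20],
    [0,0,0,0,10],
    [0,0,0,0,0],
    [0,0,0,0,0],
    [0,0,0,0,0]
  ],
  "newtons": 50
}}

```text
time: 5.65
tool_pos: [0.4939, 0.1558, 0.1882]
tcp_rot: [0.497, 3.101, 0.001]
wrist_force: [0.1, 1.5, 2.4]
width: 0.177
```

```bash
python3 st.py; python3 st.py;  python3 - <<'E'
from h import *
c=snap('scene','scene4'); b=c['pixels'][90:160,345:415,::-1]; b=(255*(cv2.resize(b,(560,560),interpolation=cv2.INTER_NEAREST)/255.)**.5).astype(np.uint8); cv2.imwrite('pics/z4.png',b)
E
python3 st.py
```

```text
t 5.65 p [0.4939 0.1558 0.1882] yawy 71.79 tilt [ 7.e-04  6.e-04 -1.e+00] F [0.13 1.49 2.41] T [ 0.44 -0.02 -0.03] w 0.177 q [ 0.257 -0.021  1.96   0.     1.201 -0.996]
t 5.65 p [0.4939 0.1558 0.1882] yawy 71.79 tilt [ 7.e-04  6.e-04 -1.e+00] F [0.13 1.49 2.41] T [ 0.44 -0.02 -0.03] w 0.177 q [ 0.257 -0.021  1.96   0.     1.201 -0.996]
t 5.7 p [0.494  0.1558 0.1882] yawy 71.79 tilt [ 7.e-04  5.e-04 -1.e+00] F [-0.08  1.84  2.67] T [ 0.37 -0.01  0.  ] w 0.177 q [ 0.257 -0.021  1.96   0.     1.201 -0.996]
```

View pics/z4.png

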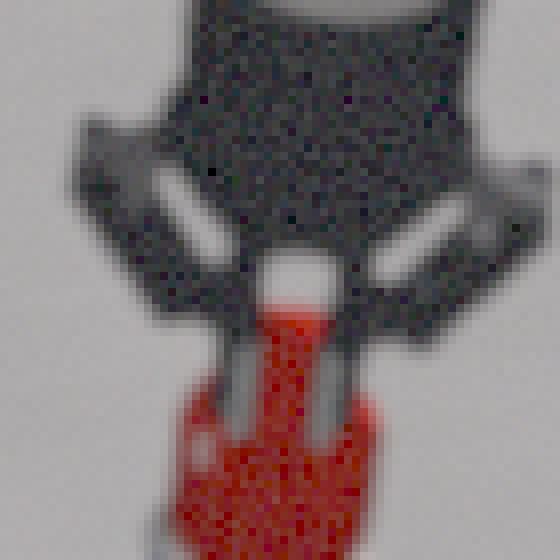

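Gripped: opening 0.177 (15 mm, and the wing is 16 mm). Now creeping down.

Emit:
{"op": "move_arm", "data": {
  "steps": [
    [0,0,0.5,0,0],
    [0,0,1,0,0],
    [0,0,1.5,0,0],
    [0,0,2,0,0],
    [0,0,2,0,0]
  ],
  "newtons": 70
}}

```text
time: 6.2
tool_pos: [0.4939, 0.1556, 0.1859]
tcp_rot: [0.497, 3.101, 0.0]
wrist_force: [0.2, 1.6, 3.7]
width: 0.171
```

```bash
python3 st.py
```

```text
t 6.2 p [0.4939 0.1556 0.1859] yawy 71.79 tilt [ 6.e-04  2.e-04 -1.e+00] F [0.15 1.64 3.71] T [ 0.41 -0.09  0.06] w 0.171 q [ 0.257 -0.019  1.963  0.     1.197 -0.996]
```

Emit:
{"op": "move_arm", "data": {
  "steps": [
    [0,0,0.5,0,0],
    [0,0,1,0,0],
    [0,0,1.5,0,0],
    [0,0,1.5,0,0]
  ]
}}

```text
time: 6.6
tool_pos: [0.4939, 0.1555, 0.1844]
tcp_rot: [0.497, 3.101, 0.0]
wrist_force: [1.1, 2.0, 4.1]
width: 0.174
```

Emit:
{"op": "move_arm", "data": {
  "steps": [
    [0,0,0.5,0,0],
    [0,0,1,0,0],
    [0,0,1,0,0]
  ]
}}

```text
time: 6.9
tool_pos: [0.4939, 0.1555, 0.1834]
tcp_rot: [0.497, 3.102, 0.0]
wrist_force: [1.9, 1.9, 4.9]
width: 0.172
```

Emit:
{"op": "move_arm", "data": {
  "steps": [
    [0,0,0.5,0,0],
    [0,0,1,0,0],
    [0,0,1,0,0]
  ]
}}

```text
time: 7.2
tool_pos: [0.4939, 0.1555, 0.1824]
tcp_rot: [0.497, 3.102, 0.0]
wrist_force: [1.6, 1.9, 4.4]
width: 0.173
```

Emit:
{"op": "move_arm", "data": {
  "steps": [
    [0,0,0.5,0,0],
    [0,0,1,0,0],
    [0,0,1,0,0]
  ]
}}

```text
time: 7.5
tool_pos: [0.4939, 0.1555, 0.1813]
tcp_rot: [0.497, 3.102, 0.0]
wrist_force: [1.9, 3.0, 5.9]
width: 0.166
```

Emit:
{"op": "move_arm", "data": {
  "steps": [
    [0,0,0.5,0,0],
    [0,0,1,0,0],
    [0,0,1,0,0]
  ]
}}

```text
time: 7.8
tool_pos: [0.4939, 0.1555, 0.1804]
tcp_rot: [0.497, 3.102, 0.0]
wrist_force: [2.0, 2.6, 5.9]
width: 0.174
```

Emit:
{"op": "move_arm", "data": {
  "steps": [
    [0,0,0.5,0,0],
    [0,0,1,0,0],
    [0,0,1,0,0]
  ]
}}

```text
time: 8.1
tool_pos: [0.4939, 0.1555, 0.1794]
tcp_rot: [0.497, 3.102, 0.0]
wrist_force: [1.8, 2.1, 4.9]
width: 0.172
```

Emit:
{"op": "move_arm", "data": {
  "steps": [
    [0,0,0.5,0,0],
    [0,0,1,0,0],
    [0,0,1,0,0]
  ]
}}

```text
time: 8.4
tool_pos: [0.4939, 0.1555, 0.1786]
tcp_rot: [0.497, 3.102, 0.0]
wrist_force: [2.0, 1.8, 6.1]
width: 0.171
```

Emit:
{"op": "move_arm", "data": {
  "steps": [
    [0,0,0.5,0,0],
    [0,0,1,0,0],
    [0,0,1,0,0]
  ]
}}

```text
time: 8.7
tool_pos: [0.4939, 0.1555, 0.1776]
tcp_rot: [0.497, 3.102, 0.0]
wrist_force: [2.4, 1.5, 6.3]
width: 0.171
```

Emit:
{"op": "move_arm", "data": {
  "steps": [
    [0,0,0.5,0,0],
    [0,0,1,0,0],
    [0,0,1,0,0]
  ]
}}

```text
time: 9.0
tool_pos: [0.4939, 0.1555, 0.1766]
tcp_rot: [0.497, 3.102, 0.0]
wrist_force: [1.8, 1.3, 6.6]
width: 0.17
```

Emit:
{"op": "move_arm", "data": {
  "steps": [
    [0,0,0.5,0,0],
    [0,0,1,0,0],
    [0,0,1,0,0]
  ]
}}

```text
time: 9.3
tool_pos: [0.4939, 0.1555, 0.1757]
tcp_rot: [0.497, 3.102, 0.0]
wrist_force: [2.4, 1.9, 6.8]
width: 0.17
```

Emit:
{"op": "move_arm", "data": {
  "steps": [
    [0,0,0.5,0,0],
    [0,0,1,0,0],
    [0,0,1,0,0]
  ]
}}

```text
time: 9.6
tool_pos: [0.4939, 0.1555, 0.1754]
tcp_rot: [0.497, 3.101, 0.0]
wrist_force: [-0.7, 1.3, 9.0]
width: 0.173
```

The cap moved only 0.3 mm of that 1 mm and the force jumped to 9 N, so this is the seat. I'll confirm it and build up to about 13 N.

Emit:
{"op": "move_arm", "data": {
  "steps": [
    [0,0,0.3,0,0],
    [0,0,0.5,0,0],
    [0,0,0.5,0,0]
  ]
}}

```text
time: 9.9
tool_pos: [0.494, 0.1556, 0.1754]
tcp_rot: [0.497, 3.101, 0.0]
wrist_force: [-1.3, 1.4, 12.3]
width: 0.171
```

```bash
python3 st.py
```

```text
t 9.9 p [0.494  0.1556 0.1754] yawy 71.79 tilt [ 9.e-04  1.e-04 -1.e+00] F [-1.3   1.44 12.33] T [ 0.16  0.22 -0.  ] w 0.171 q [ 0.257 -0.011  1.975 -0.     1.177 -0.996]
```

Emit:
{"op": "move_arm", "data": {
  "steps": [
    [0,0,0.2,-2,0],
    [0,0,0.2,-5,0],
    [0,0,0.2,-8,0],
    [0,0,0.2,-12,0],
    [0,0,0.2,-12,0]
  ]
}}

```text
time: 10.4
tool_pos: [0.4944, 0.1553, 0.1754]
tcp_rot: [0.167, 3.135, -0.0]
wrist_force: [-1.6, 1.0, 12.0]
width: 0.172
```

```bash
python3 st.py
```

```text
t 10.4 p [0.4944 0.1553 0.1754] yawy 83.89 tilt [ 1.8e-03 -3.0e-04 -1.0e+00] F [-1.62  0.97 11.97] T [0.06 0.11 0.09] w 0.172 q [ 2.570e-01 -1.100e-02  1.975e+00 -1.000e-03  1.176e+00 -1.207e+00]
```

Turning freely: 12° with 0.09 N m and 12 N steady. Continuing in chunks.

Emit:
{"op": "move_arm", "data": {
  "steps": [
    [0,0,0.1,-5,0],
    [0,0,0.1,-10,0],
    [0,0,0.1,-15,0],
    [0,0,0.1,-20,0],
    [0,0,0.1,-23,0],
    [0,0,0.1,-23,0]
  ]
}}

```text
time: 11.0
tool_pos: [0.4946, 0.1553, 0.1754]
tcp_rot: [-0.46, 3.106, -0.001]
wrist_force: [0.1, 0.4, 12.5]
width: 0.173
```

```bash
python3 st.py
```

```text
t 11.0 p [0.4946 0.1553 0.1754] yawy 106.86 tilt [ 2.2e-03 -3.0e-04 -1.0e+00] F [ 0.07  0.39 12.55] T [ 0.07 -0.05  0.06] w 0.173 q [ 2.570e-01 -1.100e-02  1.974e+00 -1.000e-03  1.176e+00 -1.608e+00]
```

Emit:
{"op": "move_arm", "data": {
  "steps": [
    [0,0,0,-5,0],
    [0,0,0,-10,0],
    [0,0,0,-15,0],
    [0,0,0,-20,0],
    [0,0,0,-20,0]
  ]
}}

```text
time: 11.5
tool_pos: [0.4946, 0.1553, 0.1754]
tcp_rot: [-0.994, 2.978, -0.002]
wrist_force: [0.2, 0.6, 11.9]
width: 0.171
```

Emit:
{"op": "move_arm", "data": {
  "steps": [
    [0,0,0,-5,0],
    [0,0,0,-10,0],
    [0,0,0,-15,0],
    [0,0,0,-20,0],
    [0,0,0,-22,0],
    [0,0,0,-22,0]
  ]
}}

```text
time: 12.1
tool_pos: [0.4946, 0.1554, 0.1754]
tcp_rot: [-1.542, 2.735, -0.002]
wrist_force: [0.3, 0.5, 12.4]
width: 0.172
```

```bash
python3 st.py;  python3 - <<'E'
from h import *
c=snap('scene','scene5'); b=c['pixels'][90:160,345:415,::-1]; b=(255*(cv2.resize(b,(560,560),interpolation=cv2.INTER_NEAREST)/255.)**.5).astype(np.uint8); cv2.imwrite('pics/z5.png',b)
E
```

```text
t 12.1 p [0.4946 0.1554 0.1754] yawy 148.84 tilt [ 2.2e-03 -1.0e-04 -1.0e+00] F [ 0.28  0.55 12.44] T [0.16 0.05 0.07] w 0.172 q [ 2.570e-01 -1.100e-02  1.974e+00 -1.000e-03  1.176e+00 -2.341e+00]
```

View pics/z5.png

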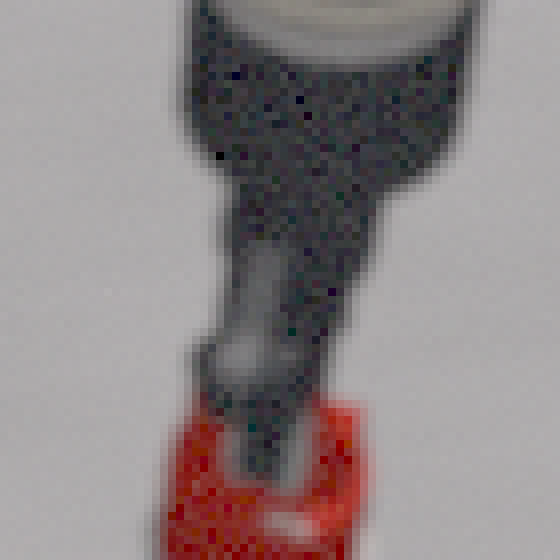

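Turned 77° at a steady 12 N, and the cap followed the jaws. Easing up and checking for a catch.

Emit:
{"op": "move_arm", "data": {
  "steps": [
    [0,0,-1,0,0],
    [0,0,-2,0,0],
    [0,0,-4,0,0],
    [0,0,-6,0,0],
    [0,0,-9,0,0],
    [0,0,-12,0,0],
    [0,0,-15,0,0],
    [0,0,-15,0,0]
  ]
}}

```text
time: 12.95
tool_pos: [0.4936, 0.1556, 0.1886]
tcp_rot: [1.542, -2.737, -0.0]
wrist_force: [3.7, 1.9, 3.5]
width: 0.175
```

```bash
python3 st.py
```

```text
t 12.95 p [0.4936 0.1556 0.1886] yawy 148.79 tilt [-2.e-04  1.e-04 -1.e+00] F [3.73 1.95 3.47] T [ 0.4  -0.46 -0.02] w 0.175 q [ 0.257 -0.021  1.96   0.     1.203 -2.34 ]
```

Emit:
{"op": "move_arm", "data": {
  "steps": [
    [0,0,-2,0,0],
    [0,0,-4,0,0],
    [0,0,-6,0,0],
    [0,0,-6,0,0]
  ]
}}

```text
time: 13.35
tool_pos: [0.4928, 0.1559, 0.1937]
tcp_rot: [1.541, -2.736, -0.002]
wrist_force: [1.6, 4.0, -0.6]
width: 0.168
```

Emit:
{"op": "move_arm", "data": {
  "steps": [
    [0,0,-3,0,0],
    [0,0,-6,0,0],
    [0,0,-10,0,0],
    [0,0,-15,0,0],
    [0,0,-25,0,0],
    [0,0,-40,0,0],
    [0,0,-60,0,0],
    [0,0,-80,0,0],
    [0,0,-80,0,0],
    [0,0,-80,0,0]
  ]
}}

```text
time: 14.35
tool_pos: [0.4941, 0.1555, 0.2755]
tcp_rot: [-1.541, 2.736, -0.001]
wrist_force: [-0.7, 0.2, -1.7]
width: 0.169
```

```bash
python3 st.py;  python3 - <<'E'
from h import *
c=snap('scene','scene6'); b=c['pixels'][20:200,290:470,::-1]; b=(255*(cv2.resize(b,(540,540),interpolation=cv2.INTER_CUBIC)/255.)**.5).astype(np.uint8); cv2.imwrite('pics/z6.png',b)
c0=pickle.load(open('top0.pkl','rb')); H=hsv(c0)
x=c0['pixels'][160:232,365:437,::-1]; cv2.imwrite('pics/tray.png',cv2.resize(x,(504,504)))
yy,xx=np.mgrid[:400,:640]; P=cloud(c0,(abs(xx-402)<45)&(abs(yy-196)<45))
Q=P[(P[:,2]>.011)&(P[:,2]<.03)]; print(cv2.minAreaRect((Q[:,:2]*1000).astype(np.float32)),len(Q))
g=cv2.GaussianBlur(c0['pixels'],(3,3),0); m=((H[...,2]>150)&(H[...,1]<40)&(abs(xx-402)<45)&(abs(yy-196)<45)).astype(np.uint8)
print(m.sum()); k=cv2.minAreaRect(np.argwhere(m)[:,::-1].astype(np.float32)); print(k); print(onplane(c0,*cv2.boxPoints(k).T,.015),onplane(c0,[k[0][0]],[k[0][1]],.015))
E
```

```text
t 14.35 p [0.4941 0.1555 0.2755] yawy 148.78 tilt [ 1.7e-03  3.0e-04 -1.0e+00] F [-0.66  0.25 -1.69] T [ 0.06 -0.04  0.04] w 0.169 q [ 0.257 -0.073  1.849 -0.     1.364 -2.34 ]
((573.2247924804688, -206.43479919433594), (150.05674743652344, 150.52850341796875), 7.276490688323975) 310
2672
((401.4615783691406, 195.6923065185547), (54.327213287353516, 53.5830078125), 82.87498474121094)
[[ 0.63733045 -0.12361419  0.015     ]
 [ 0.65730581 -0.2716638   0.015     ]
 [ 0.507363   -0.28888452  0.015     ]
 [ 0.48767769 -0.14224893  0.015     ]] [[ 0.57205361 -0.20662209  0.015     ]]
```

View pics/z6.png

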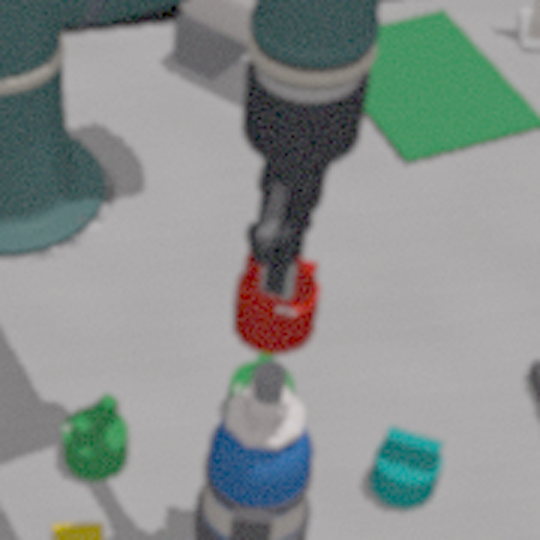

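View pics/tray.png

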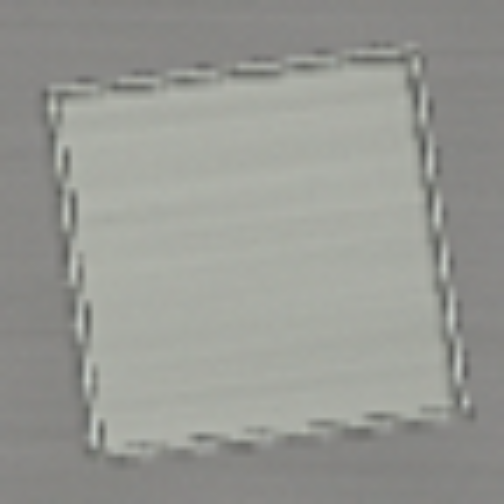

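The cap hangs level in the jaws at (277,305) and the bare neck is at (268,385). The tray centre is (0.5725, -0.2065), measured as a 150 mm square. Carrying the cap over while turning the wrist back.

Emit:
{"op": "move_arm", "data": {
  "steps": [
    [10,-9,0,7,0],
    [28,-26,0,15,0],
    [48,-45,0,23,0],
    [68,-64,0,31,0],
    [88,-83,0,39,0],
    [108,-102,0,47,0],
    [128,-121,0,55,0],
    [148,-140,0,63,0],
    [168,-159,0,70,0],
    [188,-178,0,75,0],
    [208,-197,0,75,0],
    [228,-216,0,75,0],
    [245,-232,0,75,0],
    [258,-244,0,75,0],
    [266,-252,0,75,0],
    [269,-254.5,0,75,0],
    [269,-254.5,0,75,0],
    [269,-254.5,0,75,0]
  ]
}}

```text
time: 16.2
tool_pos: [0.5719, -0.2056, 0.2744]
tcp_rot: [-0.442, -3.11, -0.001]
wrist_force: [0.6, 0.5, -1.1]
width: 0.173
```

```bash
python3 st.py
```

```text
t 16.2 p [ 0.5719 -0.2056  0.2744] yawy 73.82 tilt [-2.e-04  6.e-04 -1.e+00] F [ 0.57  0.5  -1.07] T [-0.06 -0.02 -0.03] w 0.173 q [-0.386  0.104  1.671  0.     1.367 -1.675]
```

Emit:
{"op": "move_arm", "data": {
  "steps": [
    [0,0,15,0,0],
    [0,0,35,0,0],
    [0,0,55,0,0],
    [0,0,75,0,0],
    [0,0,95,0,0],
    [0,0,115,0,0],
    [0,0,135,0,0],
    [0,0,155,0,0],
    [0,0,170,0,0],
    [0,0,180,0,0],
    [0,0,185,0,0],
    [0,0,190,0,0],
    [0,0,190,0,0],
    [0,0,190,0,0]
  ]
}}

```text
time: 17.6
tool_pos: [0.5725, -0.2066, 0.0852]
tcp_rot: [0.443, 3.109, -0.0]
wrist_force: [0.0, -0.8, 0.1]
width: 0.171
```

```bash
python3 st.py;  python3 - <<'E'
from h import *
c=snap('scene','scene7'); b=c['pixels'][170:290,180:300,::-1]; b=(255*(cv2.resize(b,(540,540),interpolation=cv2.INTER_CUBIC)/255.)**.5).astype(np.uint8); cv2.imwrite('pics/z7.png',b)
H=hsv(c);m=(((H[...,0]<8)|(H[...,0]>172))&(H[...,1]>130)&(H[...,2]>40));yy,xx=np.mgrid[:400,:640]; m&=(abs(xx-240)<60)&(abs(yy-230)<60)
P=cloud(c,m); print(len(P),np.percentile(P[:,2],[0,1,5,25,50,75,90,99,100]).round(4))
z=P[:,2];e=[(a,((z>a-.002)&(z<a+.002)).sum()) for a in np.arange(.01,.14,.004)]; print([(round(a,3),n) for a,n in e if n])
v=np.nonzero(m)[0];u=np.nonzero(m)[1];print(u.min(),u.max(),v.min(),v.max())
E
```

```text
t 17.6 p [ 0.5725 -0.2066  0.0852] yawy 73.79 tilt [ 1.2e-03 -5.0e-04 -1.0e+00] F [ 0.04 -0.77  0.09] T [-0.01  0.03 -0.01] w 0.171 q [-0.387  0.243  1.869  0.     1.027 -1.675]
468 [0.0699 0.073  0.078  0.095  0.1059 0.1182 0.1318 0.1582 0.174 ]
[(np.float64(0.07), np.int64(3)), (np.float64(0.074), np.int64(12)), (np.float64(0.078), np.int64(22)), (np.float64(0.082), np.int64(17)), (np.float64(0.086), np.int64(24)), (np.float64(0.09), np.int64(26)), (np.float64(0.094), np.int64(16)), (np.float64(0.098), np.int64(29)), (np.float64(0.102), np.int64(34)), (np.float64(0.106), np.int64(127)), (np.float64(0.11), np.int64(27)), (np.float64(0.114), np.int64(9)), (np.float64(0.118), np.int64(9)), (np.float64(0.122), np.int64(12)), (np.float64(0.126), np.int64(13)), (np.float64(0.13), np.int64(44)), (np.float64(0.134), np.int64(31)), (np.float64(0.138), np.int64(1))]
218 243 208 237
```

View pics/z7.png

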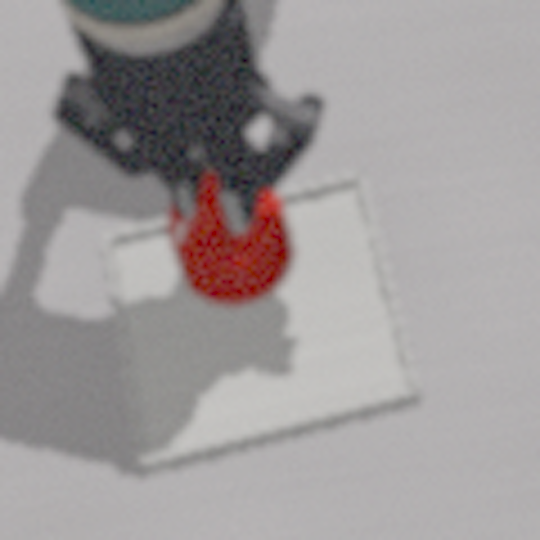

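The cap is level, with its top at 0.106 and so its underside at about 0.067. About 63 mm remains to the tray floor. Going down 55 mm, then feeling for it.

Emit:
{"op": "move_arm", "data": {
  "steps": [
    [0,0,8,0,0],
    [0,0,20,0,0],
    [0,0,32,0,0],
    [0,0,42,0,0],
    [0,0,49,0,0],
    [0,0,53,0,0],
    [0,0,56,0,0],
    [0,0,56,0,0],
    [0,0,56,0,0]
  ]
}}

```text
time: 18.55
tool_pos: [0.5723, -0.2066, 0.0288]
tcp_rot: [0.443, 3.11, -0.0]
wrist_force: [0.9, 0.4, -0.8]
width: 0.174
```

Emit:
{"op": "move_arm", "data": {
  "steps": [
    [0,0,0.7,0,0],
    [0,0,1.4,0,0],
    [0,0,2,0,0],
    [0,0,2,0,0]
  ]
}}

```text
time: 18.95
tool_pos: [0.5719, -0.2064, 0.0265]
tcp_rot: [0.443, 3.11, 0.0]
wrist_force: [0.0, -0.2, -1.2]
width: 0.172
```

Emit:
{"op": "move_arm", "data": {
  "steps": [
    [0,0,0.7,0,0],
    [0,0,1.4,0,0],
    [0,0,2,0,0],
    [0,0,2,0,0]
  ]
}}

```text
time: 19.35
tool_pos: [0.5718, -0.2064, 0.0243]
tcp_rot: [-0.443, -3.11, -0.0]
wrist_force: [-1.0, 0.1, -1.3]
width: 0.168
```

Emit:
{"op": "move_arm", "data": {
  "steps": [
    [0,0,0.5,0,0],
    [0,0,1,0,0],
    [0,0,1,0,0]
  ]
}}

```text
time: 19.65
tool_pos: [0.572, -0.2065, 0.0237]
tcp_rot: [0.443, 3.11, -0.0]
wrist_force: [-1.0, -0.6, 1.2]
width: 0.168
```

Emit:
{"op": "move_arm", "data": {
  "steps": [
    [0,0,0.5,0,0],
    [0,0,1,0,0],
    [0,0,1,0,0]
  ]
}}

```text
time: 19.95
tool_pos: [0.5721, -0.2064, 0.0236]
tcp_rot: [0.443, 3.11, -0.0]
wrist_force: [-2.6, 0.9, 7.3]
width: 0.168
```

The floor is felt at 0.0237 (7 N). Easing off and opening.

Emit:
{"op": "move_arm", "data": {
  "steps": [
    [0,0,-0.7,0,0],
    [0,0,-0.7,0,0],
    [0,0,-0.7,0,20],
    [0,0,-0.7,0,24],
    [0,0,-0.7,0,30],
    [0,0,-0.7,0,40],
    [0,0,-0.7,0,50],
    [0,0,-0.7,0,50],
    [0,0,-0.7,0,50]
  ],
  "newtons": 20
}}

```text
time: 20.85
tool_pos: [0.572, -0.2065, 0.0232]
tcp_rot: [0.443, 3.11, -0.0]
wrist_force: [-0.5, -0.7, -1.0]
width: 0.502
```

```bash
python3 st.py;  python3 - <<'E'
from h import *
c=snap('scene','scene8'); b=c['pixels'][190:290,190:290,::-1]; b=(255*(cv2.resize(b,(540,540),interpolation=cv2.INTER_CUBIC)/255.)**.5).astype(np.uint8); cv2.imwrite('pics/z8.png',b)
E
```

```text
t 20.85 p [ 0.572  -0.2065  0.0232] yawy 73.79 tilt [ 0. -0. -1.] F [-0.49 -0.69 -0.96] T [ 0.   -0.06  0.  ] w 0.502 q [-0.387  0.315  1.909 -0.     0.918 -1.675]
```

View pics/z8.png

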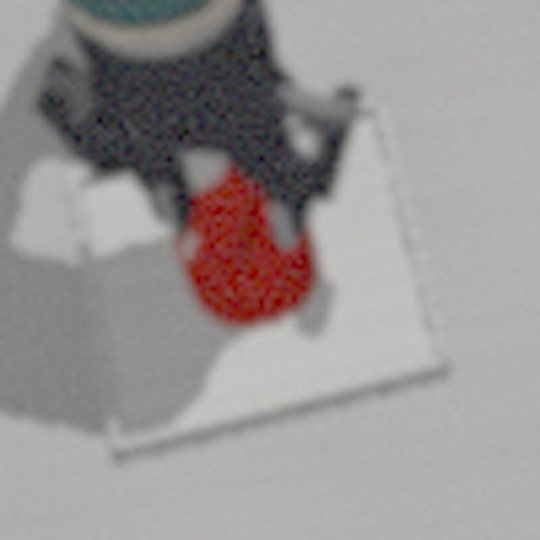

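The cap stands on the tray floor at (250,250) with the pads clear of the wing on both sides. Withdrawing straight up.

Emit:
{"op": "move_arm", "data": {
  "steps": [
    [0,0,-5,0,50],
    [0,0,-12,0,50],
    [0,0,-25,0,50],
    [0,0,-45,0,50],
    [0,0,-75,0,50],
    [0,0,-110,0,50],
    [0,0,-145,0,50],
    [0,0,-180,0,50],
    [0,0,-200,0,50],
    [0,0,-200,0,50],
    [0,0,-200,0,50],
    [0,0,-200,0,50]
  ]
}}

```text
time: 22.1
tool_pos: [0.571, -0.206, 0.2218]
tcp_rot: [-0.443, -3.108, -0.001]
wrist_force: [0.4, -0.3, -0.7]
width: 0.501
```

```bash
python3 st.py;  python3 - <<'E'
from h import *
c=snap('scene','scene9')
H=hsv(c);m=(((H[...,0]<8)|(H[...,0]>172))&(H[...,1]>130)&(H[...,2]>40));yy,xx=np.mgrid[:400,:640]; m&=(abs(xx-240)<50)&(abs(yy-235)<50)
P=cloud(c,m); z=P[:,2]; T=P[(z>.033)&(z<.05)]; print('top',np.median(z[(z>.036)&(z<.048)]),cv2.minEnclosingCircle((T[:,:2]*1000).astype(np.float32)),np.percentile(z,[1,50,98]))
W=P[z>.06]; print(cv2.minAreaRect((W[:,:2]*1000).astype(np.float32)))
A=np.c_[T[:,:2],np.ones(len(T))]; k=abs(T[:,2]-.042)<.004; print('slope',np.linalg.lstsq(A[k],T[k,2],rcond=None)[0])
t=snap('top','top9'); t0=pickle.load(open('top0.pkl','rb'))
for n,(u,v) in dict(butter=(328,210),milk=(311,105),cup=(251,128)).items():
    print(n,np.abs(t['pixels'][v-22:v+22,u-22:u+22].astype(int)-t0['pixels'][v-22:v+22,u-22:u+22]).mean())
E
python3 st.py
```

```text
t 22.1 p [ 0.571  -0.206   0.2218] yawy 73.79 tilt [-2.2e-03  9.0e-04 -1.0e+00] F [ 0.44 -0.32 -0.74] T [ 0.02 -0.01 -0.03] w 0.501 q [-0.387  0.13   1.738  0.     1.275 -1.675]
top 0.04421348497300409 ((572.154296875, -205.23065185546875), 30.47549057006836) [0.01415046 0.04494463 0.07261454]
((571.476806640625, -206.5631866455078), (16.380001068115234, 49.1733283996582), 73.30017852783203)
slope [-0.02853899 -0.00333011  0.05943236]
butter 12.03047520661157
milk 11.181990358126722
cup 10.62362258953168
t 22.2 p [ 0.5708 -0.206   0.2212] yawy 73.79 tilt [-0.0031  0.0013 -1.    ] F [-0.15  0.21 -0.01] T [-0.06 -0.05 -0.01] w 0.498 q [-0.387  0.131  1.739  0.     1.275 -1.675]
```

View pics/scene9.png

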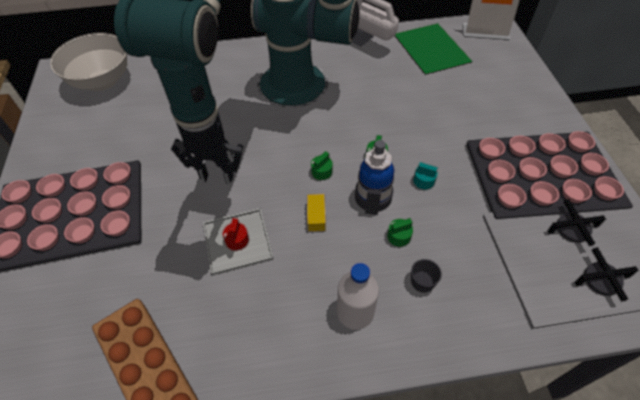

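The cap stands upright in the middle of the tray at (236,235), and the milk, butter and cup are at the same pixels as at the start. The arm is clear, so I'm handing in.

```bash
python3 -c "
from workcell import bot
print(bot.finish_job())"
```

```text
the job is handed in; nothing more can be done
None
```

I opened the bottle, set the red cap down upright in the tray, let go and handed the job in at about 22 s; no verdict was reported.

**What I did:** The cap met its seat about 13 mm down. I held it there at about 12 N and turned it 77° anticlockwise, with no sign of a catch. The highest vertical force I read while pressing was 12.5 N against the 22 N limit. I lifted it straight off, carried it over, felt the tray floor at about 7 N, eased off and opened.

**Last checks:**
- **Cap:** It is within about 1 mm of the tray centre. Its top measures 0.044 m against 0.042 m expected, which is about the camera's error. The fitted tilt is about 0.03 rad, under the 0.1 rad limit.
- **Arm:** It is clear of everything, and the wrist force reads about zero.
- **Bystanders:** In the last scene picture the milk, butter and cup look unmoved. A pixel comparison in the top view gave 11–12 grey levels of change for all three; I put that down to noise and did not follow it up.

**What disagreed:** The reported TCP height was about 29 mm lower than where the cameras showed the fingertips. Because of that, my first close shut on air just above the wing. It touched nothing, and I then worked from the camera heights and by feel.

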